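# Turn the parts carousel and fetch the long coupling nut

### The job

Turn the parts carousel (it has a knob at its centre) until the compartment with the long hexagonal coupling nut, still standing, is in the middle of the opening in the clear dust cover, then take that nut out through the opening and set it down gently, standing upright, in the middle of the steel dish. Leave the other parts in the carousel and do not disturb the things lying about on the bench.

Things in the scene. Friction and masses are not known exactly. Their poses are not given: they have to be found in the camera images.
- long_nut_mid (a point): the wanted part: plain steel hexagonal coupling nut, 36 mm across flats (41.6 across corners), 45 mm tall, standing upright on the carousel floor, about 0.24 kg; the tallest stock part; may topple if jerked. Point at its centre, 22.5 mm above its foot, z up along its length; at the start about 105 mm from the knob's axis, under the dust cover. A pair of flats faces along its y axis (the flats' normals lie at 30, 90, 150.. deg from x)
- knob (a point): grip point on the carousel's turning axis, in the middle of its black bar-shaped knob; the bar is 58 mm long (along this point's x), 20 mm thick (along y) and 38 mm high, from 94 to 132 mm above the bench; this point is 115 mm above the bench, 27 mm above the dust cover's top
- rotor (a joint): carousel angle, rad, 0 at the start, growing anticlockwise seen from above; turns at least a full turn either way against light friction (0.12 N m), stays where left. Black round tray, radius 155 mm, rim 44 mm above the bench, floor 24 mm above it; six 60-degree compartments centred 105 mm from the axis, parted by walls 20 mm high; a part in five of them
- window (a point): middle of the cover's opening, where the wanted compartment must come: 105 mm from the turning axis, on the side facing the robot, 46 mm above the bench, fixed to the stand; its -x axis points outward from the carousel's axis. The opening is 170 mm wide (along y) and runs from 30 mm off the axis out to the stand's front edge
- stand: the carousel's fixed stand, 340 mm square, a post at each corner; origin on the bench under the turning axis, axes as the window's. Its clear dust cover, 4 mm thick, top 88 mm above the bench, lies over the whole carousel except for the opening and a 60 mm square hole round the knob
- dish_floor (a point): centre of the inner floor of the fixed round steel dish, 5 mm above the bench; flat floor about 120 mm across, rim 150 mm across and 24 mm above the bench
- short_nut_mid (a point): large flat hexagonal nut, 46 mm across flats, 20 mm tall: one of the other stock parts in the carousel, to be left there; point at its centre
- collar_mid (a point): round steel collar, 44 mm across, 24 mm tall: one of the other stock parts in the carousel, to be left there; point at its centre
- pad_mid (a point): rectangular steel clamp pad 44 x 30 x 18 mm: one of the other stock parts in the carousel, to be left there; point at its centre
- washer_mid (a point): flat steel washer, 48 mm across, 6 mm thick: one of the other stock parts in the carousel, to be left there; point at its centre
- drum_mid (a point): bystander: upright reddish sanding drum, 90 mm across, 112 mm tall; point 50 mm above the bench
- tape_mid (a point): bystander: flat roll of tape, 100 mm across, 25 mm tall; point at its centre
- wrench: bystander: wrench lying on the bench; origin under its middle

How it is judged:
On the way:
1. the long nut, still standing on the carousel, has been brought to the middle of the opening (within 35 mm of the window point, seen from above) (horizontal distance between long_nut_mid and window below 0.035 m and height (world z) of long_nut_mid below 0.055 m and angle between long_nut_mid's own z axis and vertical below 0.3 rad and contact force between the fingers and long_nut below 0.5 N), for 0.2 s.
At the end, for the whole second after the job is handed in: The long nut stands upright (within 0.15 rad), still, on the dish floor, within 45 mm of the dish centre seen from above; short nut, collar, pad and washer are in the carousel tray (within 155 mm of its axis, below 60 mm); the carousel is at rest (horizontal distance between long_nut_mid and dish_floor below 0.045 m and height (world z) of long_nut_mid below 0.036 m and angle between long_nut_mid's own z axis and vertical below 0.15 rad and linear speed of long_nut below 0.02 m/s and velocity of joint rotor between -0.1 and 0.1 rad/s and horizontal distance between each of short_nut_mid, collar_mid, pad_mid, washer_mid and knob below 0.155 m and height (world z) of each of short_nut_mid, collar_mid, pad_mid, washer_mid below 0.06 m); the robot touches nothing.
It fails at once if a bystander (drum, tape, wrench) is shifted by more than 30 mm (distance of any of drum_mid, tape_mid, wrench from where it was at the start of the episode above 0.03 m).
It fails at once if the long nut is dropped or thrown (moves faster than 0.7 m/s while not held) (linear speed of long_nut above 0.7 m/s and contact force between the fingers and long_nut below 0.1 N).
It also fails if it takes over 61 s, if anything falls off the work surface, if the arm or the gripper's body presses on something with over 40 N, if the wrist force passes 120 N, or if a joint passes its speed limit or range.

### The arm

A 7-joint arm with a two-finger parallel gripper is mounted at the origin on the work surface. World frame = base frame: x ahead of the robot, y to its left, z up, the work surface at z = 0. Lengths are in m, angles in rad, forces in N, time in s.
With the tool pointing down it reaches from about 0.425 to 0.925 m from the base axis. Payload 6.8 kg.
Tool frame: the origin (TCP) lies at the very end of the fingers, on their centre line; the grasp point (between the pads) lies 19 mm behind it (bot.grasp_offset is the distance from the TCP to the grasp point, in m); z points along the fingers, y is the direction in which the jaws open and shut (so a half turn about z gives the same grasp; the last joint's range is limited). The gripper opens to 85 mm and grips with 20 to 120 N. Pads are 22 mm wide; open, the fingers measure 114 mm over their backs; the gripper's body (76 mm by 85 mm) begins 54 mm behind the grasp point. The pads swing forward as they close: fully open they stand 13 mm farther back than shut.
Start: joints at [-1.236, 0.477, 0.022, 1.555, -0.011, 1.109, -0.083], TCP at [0.289, 0.61, 0.191] pointing down, gripper open.
Joint ranges: [-2.96, 2.96], [-0.34, 2.1], [-1.41, 1.46], [0.24, 2.44], [-1.37, 4.51], [0.17, 1.92], [-2.96, 2.96]. Speed limits (rad/s): [2.39, 2.39, 3.14, 3.14, 3.14, 3.14, 3.14].

### API

Orientations are given as a unit quaternion [w, x, y, z].
In Python, from station import monitor, cams, bot, finder gives the robot as it stands.
- The arm moves only by the tool jog_arm, never from a script. Its argument "plan" is a list of rows, each an object of numbers: "x", "y", "z": the shift along the tool's x, y, z as a fraction of full scale; "wx", "wy", "wz": the turn, a rotation vector about the tool's x, y, z as a fraction of full scale. A call has 1 to 12 rows; each row is the pose to reach, as a shift and turn from the pose measured when the call began, along the tool's axes at that moment, turning the shorter way round; what a row does not reach only later rows make up. Full scale, the value 1, is 20 cm for a shift and 180 degrees for a turn. A row lasts 1/12 s, in which the tool goes at most 41.7 mm and 7.16 degrees, less where a joint would pass 70% of its speed; a pose out of reach is approached as far as the arm can. A call with a number of a shift or a turn outside -1 to 1 is refused whole. A call with a gripper value outside its range is refused whole. "hand" is the opening, from -1 (shut) to 1 (fully open), set as the call begins (left out, the last holds). The fingers move at their own pace and stop on an object; "grip_force" is the grip in N (left out, the last holds). Time passes only in rows, so rows that repeat a pose let the fingers close. It gives the time, the measured TCP pose, the force and the opening at its end, in the units of the state.
- monitor.get_obs(): the state, without advancing time (a new reading comes with each control period).
- cams.read_camera(name): name is "scene" or "top"; returns the picture (480x640x3 uint8, red, green, blue); there is no depth.
- cams.get_calibration(name): a dict with "fx", "fy", "cx", "cy" (pixels), "distortion" ([k1, k2, p1, p2, k3] as OpenCV has them; the pictures are not rectified), "extrinsics" (4x4, takes a point from world to camera coordinates). Camera axes: x right, y down, z forward; pixel columns grow to the right and rows downward; lengths in m; the calibration is good to about 2 mm. A picture is of the moment at which its call begins. get_calibration takes no time and is no camera call.
- bot.hand_in(): hands the job in, once; it reports no verdict.
Trained networks look in the newest picture that a camera, given by its name, has taken for a name from the list of things; names that differ only in an ending like _2 or _b are one class to them, and where a whole thing is asked for, a point or a joint stands for the part that bears it (a point fixed in the world has none). Each returns a list of dicts, best first, with "confidence" (0 to 1); they miss things now and then, are a little off and sometimes report something else, mostly with a low value. They report only what shows in the picture. A call takes as long as a camera call.
- finder.find_in(camera, target): "bbox" ([left, top, width, height] in pixels, round what is visible of it).
- finder.place_of(camera, target): "location" ([column, row] in pixels: a listed point, or the origin of a listed thing).
The state is a dict: "t": time; "q": joint angles; "joint_vel": joint speeds; "joint_torque": joint torques, N m; "eef_pos": TCP position; "tool_rot": TCP orientation; "contact_force": force on the tool from outside, world axes, zero at the start; "torque": the same for the moment, N m; "gripper_width": opening from 0.0 (shut) to 1.0 (fully open).
Only numpy, scipy, OpenCV 4.12 (cv2) and the standard library are available. Lean on these libraries where they do the work, as an engineer would, in place of code of your own. Each camera call takes 0.05 s, during which the arm holds its last target. There are 200 camera calls.

## Working session

There is one attempt and no reset: what is moved stays moved. The work goes in short steps, Python scripts to look and compute and a tool call to move; the robot and the scene stay as the last step left them, time stands still between calls to the robot, and variables do not carry over. Pictures are saved under pics/ and viewed, about 8 in all and at most 12, crops included, and the job is handed in when it is done.

Besides the shell and the picture viewer there is one more tool, called after ">>>" as name(argument=value, ...) on one line, values as JSON. jog_arm: Moves the arm, as the interface text tells. Shift numbers are shares of 20 cm and turn numbers shares of 180 degrees, none past 1 either way. Its arguments: {"type":"object","properties":{"plan":{"type":"array","items":{"type":"object","properties":{"x":{"type":"number","minimum":-1,"maximum":1},"y":{"type":"number","minimum":-1,"maximum":1},"z":{"type":"number","minimum":-1,"maximum":1},"wx":{"type":"number","minimum":-1,"maximum":1},"wy":{"type":"number","minimum":-1,"maximum":1},"wz":{"type":"number","minimum":-1,"maximum":1}}}},"hand":{"type":"number"},"grip_force":{"type":"number"}},"required":["plan"]}

```bash
mkdir -p pics; ls
cat > h.py <<'E'
import numpy as np, cv2
from station import monitor, cams, bot, finder
from scipy.spatial.transform import Rotation as R
def ray(cam,px):
    c=cams.get_calibration(cam);K=np.array([[c['fx'],0,c['cx']],[0,c['fy'],c['cy']],[0,0,1.]])
    E=np.array(c['extrinsics']);u=cv2.undistortPoints(np.array([[px]],float),K,np.array(c['distortion'],float))[0,0]
    return -E[:3,:3].T@E[:3,3], E[:3,:3].T@np.array([u[0],u[1],1])
def at_z(cam,px,z):
    o,d=ray(cam,px); return o+d*(z-o[2])/d[2]
def proj(cam,p):
    c=cams.get_calibration(cam);K=np.array([[c['fx'],0,c['cx']],[0,c['fy'],c['cy']],[0,0,1.]]);E=np.array(c['extrinsics'])
    return cv2.projectPoints(np.array(p,float).reshape(-1,1,3),cv2.Rodrigues(E[:3,:3])[0],E[:3,3],K,np.array(c['distortion'],float))[0][:,0]
def tool(p=None):
    o=monitor.get_obs();q=o['tool_rot'];return np.array(o['eef_pos']),R.from_quat([q[1],q[2],q[3],q[0]])
def rows(target,yaw_y=None):
    "shift in tool axes (fraction) to TCP target; yaw_y: wanted direction (deg) of tool y"
    p,r=tool();s=r.inv().apply(np.array(target)-p)/0.2
    y=r.apply([0,1,0]);a=np.degrees(np.arctan2(y[1],y[0]))
    out=[s.round(4),'yaw_y now',a.round(2)]
    if yaw_y is not None:
        d=(yaw_y-a+90)%180-90
        z=np.array([0,0,-1.]);x=[0,0,0];yy=np.array([np.cos(np.radians(a+d)),np.sin(np.radians(a+d)),0])
        t=R.from_matrix(np.stack([np.cross(yy,z),yy,z],1));out+=['rotvec frac',((r.inv()*t).as_rotvec()/np.pi).round(4)]
    print(*out)
E
python3 - <<'E'
from h import *
Z=dict(long_nut_mid=.0465,knob=.115,window=.046,stand=0,dish_floor=.005,short_nut_mid=.034,drum_mid=.05,tape_mid=.0125,wrench=0)
for c in("top","scene"):
    cv2.imwrite(f'pics/{c}0.png',cams.read_camera(c)[:,:,::-1])
    for n,z in Z.items():
        for f in finder.place_of(c,n)[:2]: print(c,n,round(f['confidence'],2),np.round(f['location'],1),at_z(c,f['location'],z).round(4))
o=monitor.get_obs();print(o['t'],o['eef_pos'],o['tool_rot'],o['gripper_width'])
E
```

```text
pics
top stand 0.96 [343.9 238.9] [ 0.6004 -0.0686  0.    ]
top dish_floor 0.65 [170.8 297.9] [0.4455 0.3562 0.005 ]
top short_nut_mid 0.74 [137.9 227.4] [0.616  0.4392 0.034 ]
top drum_mid 0.47 [328.3 278. ] [ 0.5008 -0.0313  0.05  ]
top drum_mid 0.44 [137.7 227.7] [0.6132 0.4343 0.05  ]
top tape_mid 0.8 [138.6 224.9] [0.6252 0.445  0.0125]
top wrench 0.78 [503.3 269.3] [ 0.5317 -0.4676  0.    ]
top wrench 0.51 [138.2 224.7] [0.6273 0.4503 0.    ]
scene knob 0.77 [306.  227.8] [ 0.6019 -0.0605  0.115 ]
scene stand 0.87 [308.7 253.2] [ 0.5883 -0.0633  0.    ]
scene dish_floor 0.57 [504.6 253. ] [0.4371 0.3578 0.005 ]
scene short_nut_mid 0.28 [307.9 224.9] [ 0.5363 -0.0845  0.034 ]
scene drum_mid 0.77 [454.1 338.8] [0.7109 0.2917 0.05  ]
scene tape_mid 0.95 [541.2 332.9] [0.6163 0.4573 0.0125]
scene wrench 0.76 [168.3 188.4] [ 0.5253 -0.4667  0.    ]
1.0 [0.28920865 0.60994462 0.1913137 ] [1.25879500e-05 2.19553971e-01 9.75600355e-01 1.62409267e-05] 1.0018611201004348
```

View pics/top0.png

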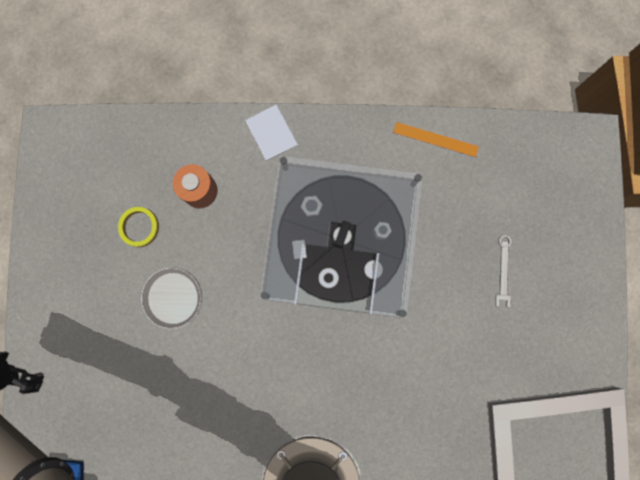

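View pics/scene0.png

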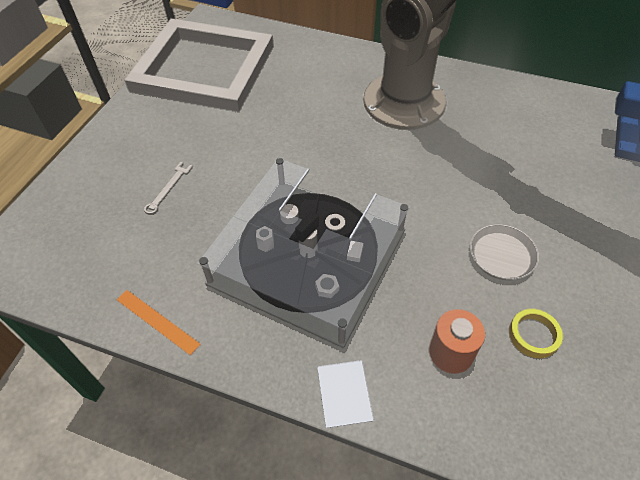

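Run:
```python
from h import *
a=cv2.imread('pics/top0.png')[195:285,290:410];b=cv2.imread('pics/scene0.png')[195:285,245:365]
a=cv2.resize(a,None,fx=6.6,fy=6.6,interpolation=cv2.INTER_CUBIC);b=cv2.resize(b,None,fx=6.6,fy=6.6,interpolation=cv2.INTER_CUBIC)
for im in(a,b):pass
w=np.hstack([a,b]);w=cv2.resize(w,(800,300)) if 0 else np.vstack([a[:,:792],])
cv2.imwrite('pics/zt.png',a);cv2.imwrite('pics/zs.png',b)
# posts base/top
P=[(284,161),(418,179),(402,313),(265,296)]
q=np.array([at_z('top',p,.088) for p in P]);print(q.round(3),q.mean(0).round(4))
front=q[3]-q[2];print('y-axis dir deg of stand',np.degrees(np.arctan2(front[1],front[0])), np.degrees(np.arctan2(*(q[0]-q[1])[[1,0]])))
print('nut',at_z('top',(383,230),.069),at_z('scene',(264.5,231),.069))
print('knob top px for ',[proj(c,(.6,-.065,.132)) for c in('top','scene')])
```

```text
[[ 0.773  0.078  0.088]
 [ 0.735 -0.238  0.088]
 [ 0.422 -0.202  0.088]
 [ 0.455  0.114  0.088]] [ 0.5961 -0.062   0.088 ]
y-axis dir deg of stand 84.00116278993414 83.25431314916467
nut [ 0.61519585 -0.15807702  0.069     ] [ 0.60976396 -0.15771424  0.069     ]
knob top px for  [array([[344.41460685, 232.28152931]]), array([[304.0579327 , 221.64763204]])]
```

View pics/zt.png

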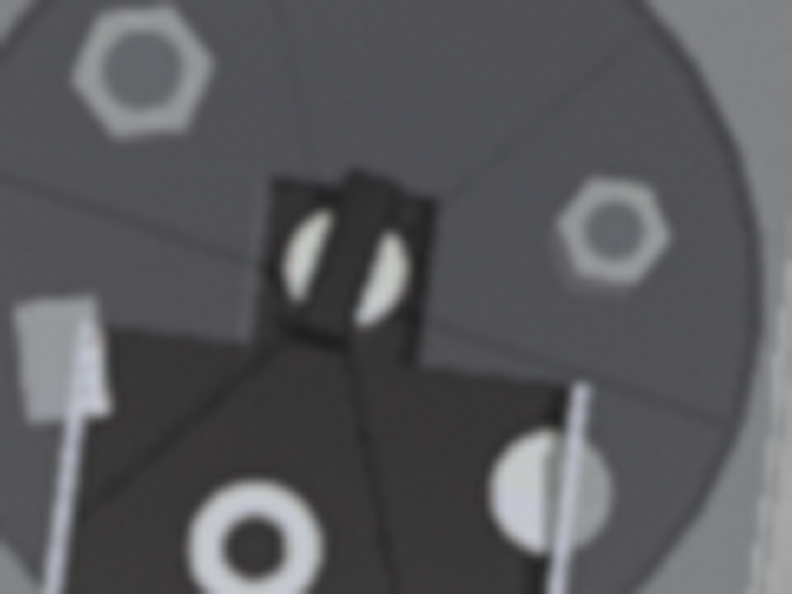

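View pics/zs.png

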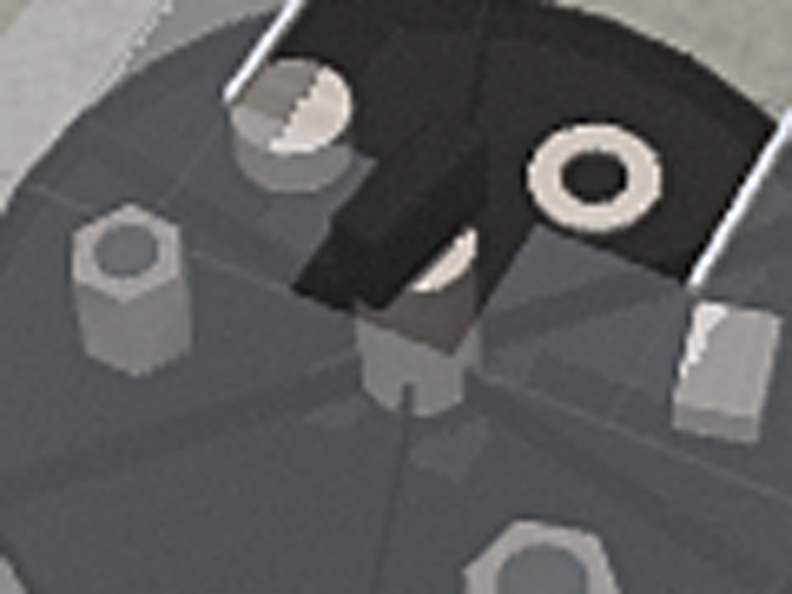

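Run:
```python
from h import *
t=lambda x,y:at_z('top',(290+x/6.6-.42,195+y/6.6-.42),zz)
s=lambda x,y:at_z('scene',(245+x/6.6-.42,195+y/6.6-.42),zz)
zz=.132
A=[t(345,172),t(405,190),t(290,330),t(350,348)];print(np.mean(A,0).round(4))
d=A[0]-A[2]+A[1]-A[3];print('bar yaw top',np.degrees(np.arctan2(d[1],d[0])),np.linalg.norm(d)/2)
B=[s(330,230),s(375,242),s(440,125),s(490,155)];print(np.array(B).round(3),np.mean(B,0).round(4));d=B[0]-B[2]+B[1]-B[3];print(np.degrees(np.arctan2(d[1],d[0])),np.linalg.norm(d)/2)
zz=.069
n1,n2=t(614,232),s(128,252);print(n1,n2)
ax=np.array([.598,-.064]);
for n in(n1,n2):
  v=n[:2]-ax;print(np.linalg.norm(v),np.degrees(np.arctan2(v[1],v[0])))
p,r=tool();print(p,r.as_matrix().round(3))
f=finder.place_of('top','window');print(f)
```

```text
[ 0.5962 -0.0602  0.132 ]
bar yaw top -18.206373631125594 0.057244075436924065
[[ 0.626 -0.076  0.132]
 [ 0.625 -0.061  0.132]
 [ 0.575 -0.059  0.132]
 [ 0.58  -0.039  0.132]] [ 0.6015 -0.0587  0.132 ]
-22.01413978781763 0.05176031582672344
[ 0.6158164  -0.15715259  0.069     ] [ 0.61460818 -0.15681465  0.069     ]
0.09484107286166608 -79.17234932543673
0.09428886714191871 -79.8549064867744
[0.28920865 0.60994462 0.1913137 ] [[-0.904  0.428  0.   ]
 [ 0.428  0.904  0.   ]
 [-0.     0.    -1.   ]]
[]
```

>>> jog_arm(plan=[{"x":-0.08,"y":-0.07},{"x":-0.22,"y":-0.18},{"x":-0.38,"y":-0.32},{"x":-0.53,"y":-0.45},{"x":-0.68,"y":-0.57},{"x":-0.82,"y":-0.69},{"x":-0.944,"y":-0.79},{"x":-0.944,"y":-0.79}], hand=0.2)

```text
invalid input at $.plan[0]: expected keys x, y, z, wx, wy, wz
```

>>> jog_arm(plan=[{"x":-0.12,"y":-0.1},{"x":-0.27,"y":-0.22},{"x":-0.42,"y":-0.35},{"x":-0.57,"y":-0.48},{"x":-0.7,"y":-0.59},{"x":-0.83,"y":-0.7},{"x":-0.944,"y":-0.79},{"x":-0.944,"y":-0.79}])

```text
invalid input at $.plan[0]: expected keys x, y, z, wx, wy, wz
```

>>> jog_arm(plan=[{"x":-0.12,"y":-0.1},{"x":-0.27,"y":-0.22},{"x":-0.42,"y":-0.35,"wz":-0.01},{"x":-0.57,"y":-0.48,"wz":-0.02},{"x":-0.7,"y":-0.59,"wz":-0.03},{"x":-0.83,"y":-0.7,"wz":-0.04},{"x":-0.944,"y":-0.79,"wz":-0.04},{"x":-0.944,"y":-0.79,"wz":-0.04},{"x":-0.944,"y":-0.79,"wz":-0.04},{"x":-0.944,"y":-0.79,"wz":-0.04}])

```text
invalid input at $.plan[0]: expected keys x, y, z, wx, wy, wz
```

Run:
```python
from h import *
o=monitor.get_obs();print(o['t'],o['eef_pos'],o['contact_force'],o['gripper_width'])
rows((.598,-.060,.100),71)
im=cams.read_camera('scene')[:,:,::-1][130:300,190:420];cv2.imwrite('pics/s1.png',cv2.resize(im,None,fx=3.4,fy=3.4))
```

```text
1.05 [0.28920534 0.60992604 0.19130717] [-0.48864722 -0.01512167 -0.24307836] 1.0002954701851217
[-2.8302 -2.3651  0.4564] yaw_y now 64.63 rotvec frac [ 0.     -0.     -0.0354]
```

View pics/s1.png

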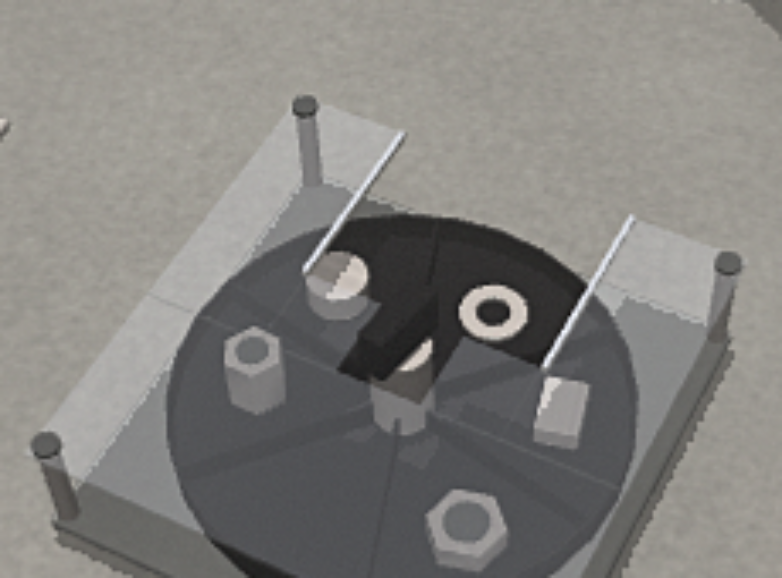

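The picture shows the scene unchanged: the move was refused because every key must be given. I'm resending with all of them.

>>> jog_arm(plan=[{"x":-0.08,"y":-0.07,"z":0,"wx":0,"wy":0,"wz":0},{"x":-0.22,"y":-0.18,"z":0,"wx":0,"wy":0,"wz":0},{"x":-0.38,"y":-0.32,"z":0,"wx":0,"wy":0,"wz":0},{"x":-0.53,"y":-0.45,"z":0,"wx":0,"wy":0,"wz":0},{"x":-0.68,"y":-0.57,"z":0,"wx":0,"wy":0,"wz":0},{"x":-0.82,"y":-0.69,"z":0,"wx":0,"wy":0,"wz":0},{"x":-0.944,"y":-0.79,"z":0,"wx":0,"wy":0,"wz":0},{"x":-0.944,"y":-0.79,"z":0,"wx":0,"wy":0,"wz":0}], hand=0.2)

```text
t: 1.77
eef_pos: [0.3964, 0.3788, 0.1916]
tool_rot: [0.001, 0.224, 0.974, -0.001]
contact_force: [-0.1, -0.3, 0.6]
gripper_width: 0.602
```

>>> jog_arm(plan=[{"x":-0.12,"y":-0.1,"z":0,"wx":0,"wy":0,"wz":0},{"x":-0.27,"y":-0.22,"z":0,"wx":0,"wy":0,"wz":0},{"x":-0.42,"y":-0.35,"z":0,"wx":0,"wy":0,"wz":0},{"x":-0.57,"y":-0.48,"z":0,"wx":0,"wy":0,"wz":0},{"x":-0.7,"y":-0.59,"z":0,"wx":0,"wy":0,"wz":0},{"x":-0.83,"y":-0.7,"z":0,"wx":0,"wy":0,"wz":0},{"x":-0.944,"y":-0.79,"z":0,"wx":0,"wy":0,"wz":0},{"x":-0.944,"y":-0.79,"z":0,"wx":0,"wy":0,"wz":0}])

```text
t: 2.43
eef_pos: [0.4997, 0.1474, 0.193]
tool_rot: [0.002, 0.229, 0.973, -0.002]
contact_force: [0.6, -0.9, 0.5]
gripper_width: 0.599
```

Run:
```python
from h import *
o=monitor.get_obs();print(o['t'],o['eef_pos'],o['contact_force'],o['gripper_width'])
rows((.598,-.060,.160),71)
```

```text
2.4333 [0.49967499 0.14742654 0.19296998] [ 0.55454518 -0.87588984  0.4673728 ] 0.5987671244883781
[-0.9013 -0.7089  0.1721] yaw_y now 63.54 rotvec frac [-0.0011  0.0017 -0.0414]
```

>>> jog_arm(plan=[{"x":-0.12,"y":-0.1,"z":0,"wx":0,"wy":0,"wz":0},{"x":-0.27,"y":-0.21,"z":0,"wx":0,"wy":0,"wz":-0.01},{"x":-0.42,"y":-0.33,"z":0,"wx":0,"wy":0,"wz":-0.02},{"x":-0.56,"y":-0.44,"z":0,"wx":0,"wy":0,"wz":-0.03},{"x":-0.69,"y":-0.54,"z":0,"wx":0,"wy":0,"wz":-0.04},{"x":-0.8,"y":-0.63,"z":0,"wx":0,"wy":0,"wz":-0.042},{"x":-0.9,"y":-0.709,"z":0.05,"wx":-0.001,"wy":0.002,"wz":-0.042},{"x":-0.9,"y":-0.709,"z":0.1,"wx":-0.001,"wy":0.002,"wz":-0.042},{"x":-0.9,"y":-0.709,"z":0.1,"wx":-0.001,"wy":0.002,"wz":-0.042}])

```text
t: 3.18
eef_pos: [0.5967, -0.0611, 0.1724]
tool_rot: [-0.002, 0.166, 0.986, -0.001]
contact_force: [-0.2, 0.3, -0.2]
gripper_width: 0.6
```

Run:
```python
from h import *
o=monitor.get_obs();print(o['t'],o['eef_pos'],o['contact_force'],o['gripper_width'],o['q'])
rows((.598,-.060,.100),71)
im=cams.read_camera('scene')[:,:,::-1][130:300,190:420];cv2.imwrite('pics/s2.png',cv2.resize(im,None,fx=3.4,fy=3.4))
```

```text
3.1833 [ 0.59670388 -0.06114408  0.17237872] [-0.17430374  0.33257761 -0.16255843] 0.5999288088621115 [-0.24404376  0.38368247  0.31416278  1.77535138 -0.13624524  1.00804354
  1.35988648]
[-0.0056  0.0082  0.3619] yaw_y now 70.92 rotvec frac [-0.0006 -0.0012 -0.0004]
```

View pics/s2.png

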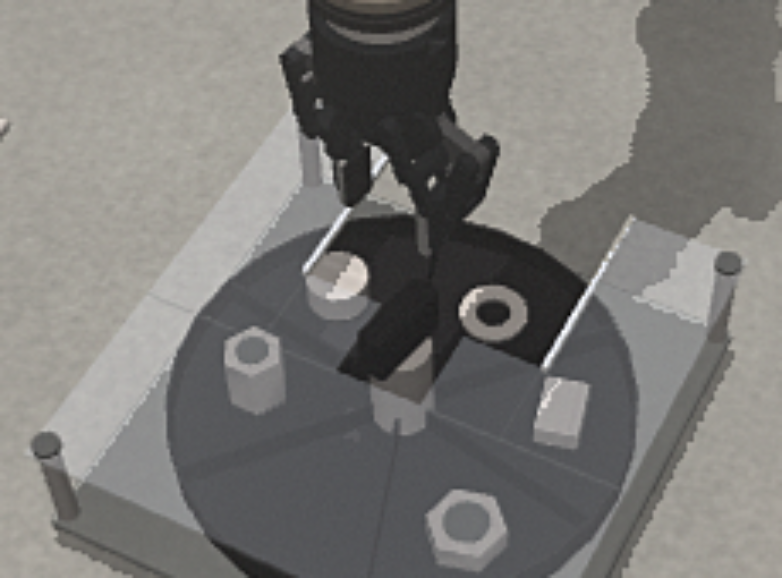

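Six pictures so far. The gripper is above the knob, with the jaws either side of the bar. Now I'll go down and grip it softly.

>>> jog_arm(plan=[{"x":0,"y":0.005,"z":0.1,"wx":0,"wy":0,"wz":0},{"x":0,"y":0.005,"z":0.2,"wx":0,"wy":0,"wz":0},{"x":0,"y":0.005,"z":0.29,"wx":0,"wy":0,"wz":0},{"x":0,"y":0.005,"z":0.35,"wx":0,"wy":0,"wz":0},{"x":0,"y":0.005,"z":0.36,"wx":0,"wy":0,"wz":0},{"x":0,"y":0.005,"z":0.36,"wx":0,"wy":0,"wz":0}])

```text
t: 3.73
eef_pos: [0.5966, -0.0572, 0.101]
tool_rot: [-0.002, 0.164, 0.986, -0.0]
contact_force: [-0.6, 0.4, 1.0]
gripper_width: 0.6
```

>>> jog_arm(plan=[{"x":0,"y":0,"z":0,"wx":0,"wy":0,"wz":0},{"x":0,"y":0,"z":0,"wx":0,"wy":0,"wz":0},{"x":0,"y":0,"z":0,"wx":0,"wy":0,"wz":0},{"x":0,"y":0,"z":0,"wx":0,"wy":0,"wz":0},{"x":0,"y":0,"z":0,"wx":0,"wy":0,"wz":0},{"x":0,"y":0,"z":0,"wx":0,"wy":0,"wz":0}], hand=-1, grip_force=25)

```text
t: 4.23
eef_pos: [0.5967, -0.0573, 0.1013]
tool_rot: [-0.002, 0.164, 0.986, -0.0]
contact_force: [0.7, -0.2, 0.5]
gripper_width: -0.002
```

Run:
```python
from h import *
o=monitor.get_obs();print(o['t'],o['eef_pos'],o['contact_force'],o['torque'],o['gripper_width'],o['q'])
```

```text
4.2333 [ 0.59671031 -0.05727873  0.10131102] [ 0.73844327 -0.19351776  0.45358709] [-0.03125964  0.03110716  0.02953735] -0.0022490519722930696 [-0.22820341  0.46544347  0.29016978  1.83646803 -0.1697803   0.8680005
  1.38514374]
```

Run:
```python
from h import *
a=cams.read_camera('scene')[:,:,::-1][150:270,245:365];b=cams.read_camera('top')[:,:,::-1][175:295,285:405]
cv2.imwrite('pics/st3.png',cv2.resize(np.hstack([a,b]),None,fx=3.3,fy=3.3,interpolation=cv2.INTER_CUBIC))
for c in('top','scene'): print(proj(c,[tool()[0]]))
```

```text
[[340.52601009 235.38160779]]
[[308.51800563 230.29448905]]
```

View pics/st3.png

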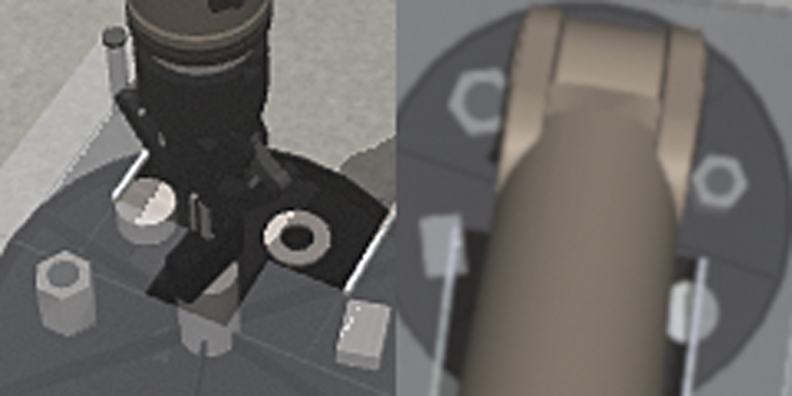

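Run:
```python
from h import *
def box(yaw,c=(.598,-.060),L=.058,W=.02,z=(.094,.132)):
    a=np.radians(yaw);u=np.array([np.cos(a),np.sin(a)]);v=np.array([-u[1],u[0]])
    return [[*(np.array(c)+i*L/2*u+j*W/2*v),zz] for zz in z for i,j in((1,1),(1,-1),(-1,-1),(-1,1))]
def draw(im,cam,pts,x0,y0,s,col):
    p=[tuple(int(v) for v in ((q-[x0,y0]+.5)*s)) for q in proj(cam,pts)]
    for k in range(4):
        for a,b in((k,(k+1)%4),(k+4,(k+1)%4+4),(k,k+4)): cv2.line(im,p[a],p[b],col,1)
def crop(im,x0,y0,w,h,s): return cv2.resize(np.clip(im[y0:y0+h,x0:x0+w].astype(float)*2,0,255).astype(np.uint8),None,fx=s,fy=s,interpolation=cv2.INTER_CUBIC)
t=cv2.imread('pics/top0.png');s0=cv2.imread('pics/scene0.png');s1=cams.read_camera('scene')[:,:,::-1]
S=6
A=crop(t,310,205,66,50,S);B=crop(s0,275,190,66,50,S);C=crop(s1,275,190,66,50,S);D=C.copy();B0=B.copy()
for im,c,x,y in((A,'top',310,205),(B,'scene',275,190),(D,'scene',275,190)):
    draw(im,c,box(-18.5),x,y,S,(0,255,0));draw(im,c,box(-6,L=.06,W=.06,z=(.084,.088)),x,y,S,(0,0,255))
for z in(.10,.12,.14):
    q=(proj('scene',[[.5967,-.0573,z]])[0]-[275,190]+.5)*S;cv2.circle(D,tuple(int(v) for v in q),3,(255,0,255),-1)
cv2.imwrite('pics/w4.png',np.vstack([np.hstack([A,B]),np.hstack([C,D])]))
```

```text
(no output)
```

View pics/w4.png

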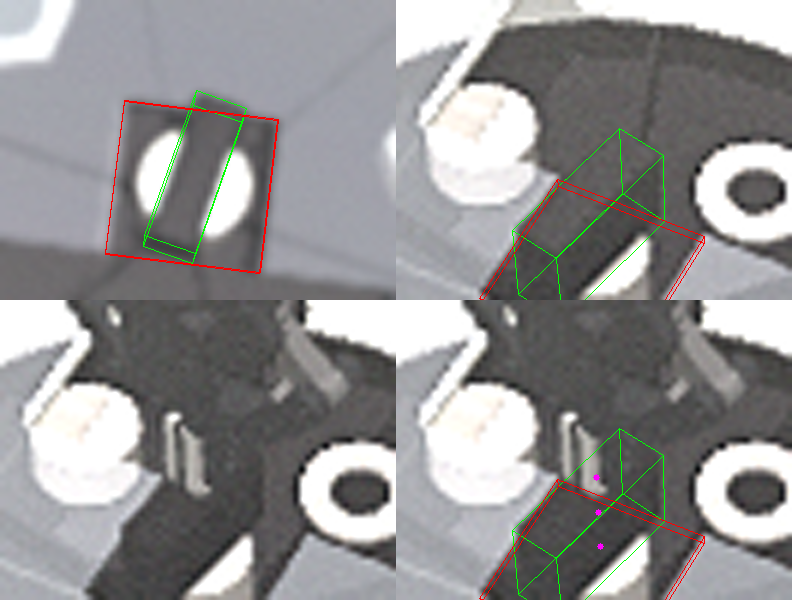

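Run:
```python
from h import *
p,r=tool();y=np.array([.326,.945,0])
for z in(.172,.185,.2,.215):
    P=np.array([.5967,-.0611,z]);print(z,((proj('scene',[P-.0255*y,P,P+.0255*y])-[190,130])*3.4).round())
c=cams.get_calibration('scene');E=np.array(c['extrinsics']);print(-E[:3,:3].T@E[:3,3])
o=monitor.get_obs();print(o['gripper_width'],o['joint_torque'],o['contact_force'])
print([ (f['confidence'],f['location']) for f in finder.place_of('scene','knob')])
```

```text
0.172 [[361. 248.]
 [393. 268.]
 [426. 289.]]
0.185 [[360. 234.]
 [393. 254.]
 [426. 276.]]
0.2 [[359. 217.]
 [392. 238.]
 [425. 259.]]
0.215 [[358. 200.]
 [391. 221.]
 [425. 243.]]
[1.22757653 0.21785831 1.017096  ]
-0.0019203514134812662 [-1.78725979e-03 -5.24534261e+01  5.10557458e+00 -2.35571587e+01
  1.11905375e-02  2.09467357e-02 -3.80089023e-04] [ 0.15339658 -0.01692017 -0.00353882]
[(0.72, [304.8, 225.9])]
```

The wireframe puts the knob where I took it to be. The finger strips sit about 10 mm to one side of the bar, so it may be gripped even though the width reads shut. A small turn will show which.

>>> jog_arm(plan=[{"x":0,"y":0,"z":0,"wx":0,"wy":0,"wz":0.004},{"x":0,"y":0,"z":0,"wx":0,"wy":0,"wz":0.014},{"x":0,"y":0,"z":0,"wx":0,"wy":0,"wz":0.026},{"x":0,"y":0,"z":0,"wx":0,"wy":0,"wz":0.038},{"x":0,"y":0,"z":0,"wx":0,"wy":0,"wz":0.048},{"x":0,"y":0,"z":0,"wx":0,"wy":0,"wz":0.054},{"x":0,"y":0,"z":0,"wx":0,"wy":0,"wz":0.056},{"x":0,"y":0,"z":0,"wx":0,"wy":0,"wz":0.056}])

```text
t: 5.1
eef_pos: [0.5966, -0.0572, 0.101]
tool_rot: [-0.002, 0.25, 0.968, -0.0]
contact_force: [-1.1, 0.6, -0.2]
gripper_width: 0.001
```

```bash
cat >> h.py <<'E'
def nutmatch(tpl_box=(252,222,26,32),c='scene',ref='pics/scene0.png',roi=None):
    g=cv2.imread(ref);x,y,w,h=tpl_box;T=g[y:y+h,x:x+w];im=cams.read_camera(c)[:,:,::-1].copy()
    m=cv2.matchTemplate(im,T,cv2.TM_CCOEFF_NORMED)[190:290,180:380] ;_,v,_,l=cv2.minMaxLoc(m)
    l=(l[0]+180,l[1]+190);d=np.array(l)-[x,y];return v,d,im
E
python3 - <<'E'
from h import *
v,d,im=nutmatch();print(v,d)
a=np.radians(-10);n=np.array([.0172,-.097]);rot=lambda a:np.array([np.cos(a)*n[0]-np.sin(a)*n[1],np.sin(a)*n[0]+np.cos(a)*n[1]])
print(proj('scene',[[.598+rot(b)[0],-.06+rot(b)[1],.047] for b in(0,a)]))
o=monitor.get_obs();print(o['t'],o['gripper_width'],o['contact_force'],o['torque']);rows(o['eef_pos'])
E
```

```text
0.9977708458900452 [0 0]
[[264.73650999 238.79297475]
 [267.22470355 232.85121932]]
5.15 6.902816463459542e-05 [ 0.21584076  0.14066405 -0.2446688 ] [-0.02906161  0.03678315  0.03808966]
[0. 0. 0.] yaw_y now 61.09
```

The nut did not move, so the knob is not held. I'll take an image now, back off, take another, and compare the two to find where the fingertips really are.

Run:
```python
from h import *
cv2.imwrite('pics/raw_shut.png',cams.read_camera('scene')[:,:,::-1])
```

>>> jog_arm(plan=[{"x":0,"y":0,"z":-0.1,"wx":0,"wy":0,"wz":0},{"x":0,"y":0,"z":-0.2,"wx":0,"wy":0,"wz":0},{"x":0,"y":0,"z":-0.3,"wx":0,"wy":0,"wz":0},{"x":0,"y":0,"z":-0.4,"wx":0,"wy":0,"wz":0},{"x":0,"y":0,"z":-0.4,"wx":0,"wy":0,"wz":0},{"x":0,"y":0,"z":-0.4,"wx":0,"wy":0,"wz":0}])

```text
t: 5.7
eef_pos: [0.5977, -0.0574, 0.1821]
tool_rot: [-0.001, 0.25, 0.968, 0.0]
contact_force: [-0.2, 0.2, 0.0]
gripper_width: 0.003
```

Run:
```python
from h import *
b=cams.read_camera('scene')[:,:,::-1];a=cv2.imread('pics/raw_shut.png')
o=[]
for im,p in((a,(.5966,-.0572,.101)),(b,tool()[0])):
    x0,y0,s=270,140,4
    c=np.ascontiguousarray(im[y0:y0+120,x0:x0+95])
    c=(255*(c/255.)**.45).astype(np.uint8);c=cv2.resize(c,None,fx=s,fy=s,interpolation=cv2.INTER_CUBIC)
    for dz in(0,.03):
        q=(proj('scene',[np.array(p)+[0,0,dz]])[0]-[x0,y0]+.5)*s;cv2.drawMarker(c,tuple(int(v) for v in q),(255,0,255),0,8)
    o.append(c)
cv2.imwrite('pics/w5.png',np.hstack(o));print(tool()[0])
```

```text
[ 0.59681875 -0.05723049  0.18091831]
```

View pics/w5.png

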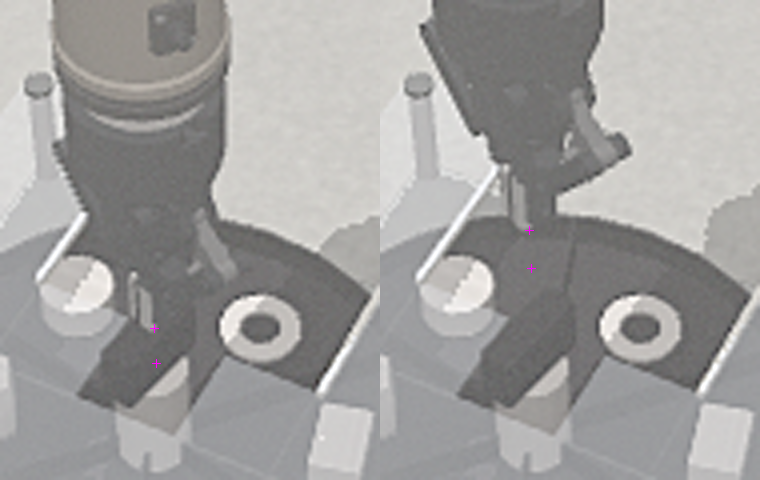

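The closed fingertips are about 36 mm above the reported TCP. They also lay over the bar's top face, so they closed just above the knob. I'll go about 33 mm lower, watching the force.

>>> jog_arm(plan=[{"x":0,"y":-0.01,"z":0,"wx":0,"wy":0,"wz":-0.02},{"x":0,"y":-0.01,"z":0,"wx":0,"wy":0,"wz":-0.04},{"x":0,"y":-0.01,"z":0,"wx":0,"wy":0,"wz":-0.056},{"x":0,"y":-0.01,"z":0.1,"wx":0,"wy":0,"wz":-0.056},{"x":0,"y":-0.01,"z":0.2,"wx":0,"wy":0,"wz":-0.056},{"x":0,"y":-0.01,"z":0.3,"wx":0,"wy":0,"wz":-0.056},{"x":0,"y":-0.01,"z":0.38,"wx":0,"wy":0,"wz":-0.056},{"x":0,"y":-0.01,"z":0.44,"wx":0,"wy":0,"wz":-0.056},{"x":0,"y":-0.01,"z":0.5,"wx":0,"wy":0,"wz":-0.056},{"x":0,"y":-0.01,"z":0.54,"wx":0,"wy":0,"wz":-0.056},{"x":0,"y":-0.01,"z":0.565,"wx":0,"wy":0,"wz":-0.056},{"x":0,"y":-0.01,"z":0.565,"wx":0,"wy":0,"wz":-0.056}], hand=0.2)

```text
t: 6.75
eef_pos: [0.5948, -0.0589, 0.0669]
tool_rot: [-0.003, 0.163, 0.987, -0.0]
contact_force: [0.1, 0.1, -0.4]
gripper_width: 0.602
```

>>> jog_arm(plan=[{"x":0,"y":0,"z":0,"wx":0,"wy":0,"wz":0},{"x":0,"y":0,"z":0,"wx":0,"wy":0,"wz":0},{"x":0,"y":0,"z":0,"wx":0,"wy":0,"wz":0},{"x":0,"y":0,"z":0,"wx":0,"wy":0,"wz":0},{"x":0,"y":0,"z":0,"wx":0,"wy":0,"wz":0},{"x":0,"y":0,"z":0,"wx":0,"wy":0,"wz":0}], hand=-1, grip_force=25)

```text
t: 7.25
eef_pos: [0.5948, -0.0604, 0.0678]
tool_rot: [-0.003, 0.164, 0.986, -0.001]
contact_force: [-2.9, -4.6, 6.5]
gripper_width: 0.225
```

Gripped: the width reads 19 mm. Now turn it clockwise slowly.

>>> jog_arm(plan=[{"x":0,"y":0,"z":0,"wx":0,"wy":0,"wz":0.005},{"x":0,"y":0,"z":0,"wx":0,"wy":0,"wz":0.015},{"x":0,"y":0,"z":0,"wx":0,"wy":0,"wz":0.03},{"x":0,"y":0,"z":0,"wx":0,"wy":0,"wz":0.05},{"x":0,"y":0,"z":0,"wx":0,"wy":0,"wz":0.072},{"x":0,"y":0,"z":0,"wx":0,"wy":0,"wz":0.094},{"x":0,"y":0,"z":0,"wx":0,"wy":0,"wz":0.116},{"x":0,"y":0,"z":0,"wx":0,"wy":0,"wz":0.138},{"x":0,"y":0,"z":0,"wx":0,"wy":0,"wz":0.16},{"x":0,"y":0,"z":0,"wx":0,"wy":0,"wz":0.18},{"x":0,"y":0,"z":0,"wx":0,"wy":0,"wz":0.194},{"x":0,"y":0,"z":0,"wx":0,"wy":0,"wz":0.2}])

```text
t: 8.25
eef_pos: [0.5958, -0.0591, 0.0678]
tool_rot: [-0.002, 0.461, 0.887, -0.001]
contact_force: [1.7, 0.9, -1.7]
gripper_width: 0.225
```

Run:
```python
from h import *
o=monitor.get_obs();print(o['t'],o['gripper_width'],o['contact_force'],o['torque'],o['eef_pos'],o['q'][6]);rows(o['eef_pos'])
v,d,im=nutmatch();print(v,d)
n=np.array([.0172,-.097])
for a in(-20,-30,-36,-40):
  a=np.radians(a);p=[.598+np.cos(a)*n[0]-np.sin(a)*n[1],-.06+np.sin(a)*n[0]+np.cos(a)*n[1],.047];print(proj('scene',[p])[0]-[264.7,238.8])
```

```text
8.25 0.22508075646003703 [ 1.7068893   0.90457103 -1.74044239] [ 0.21740755 -0.52819481  0.09730179] [ 0.59584631 -0.05908119  0.06784803] 0.8810103870108323
[0. 0. 0.] yaw_y now 35.03
0.6925051808357239 [ 14 -19]
[  6.17876277 -11.43553748]
[ 10.86924077 -16.32261554]
[ 14.11907745 -18.91495832]
[ 16.4455305  -20.48712115]
```

It has turned 36° and the nut followed. About 70° is left.

>>> jog_arm(plan=[{"x":0,"y":0,"z":0,"wx":0,"wy":0,"wz":0.005},{"x":0,"y":0,"z":0,"wx":0,"wy":0,"wz":0.015},{"x":0,"y":0,"z":0,"wx":0,"wy":0,"wz":0.03},{"x":0,"y":0,"z":0,"wx":0,"wy":0,"wz":0.05},{"x":0,"y":0,"z":0,"wx":0,"wy":0,"wz":0.072},{"x":0,"y":0,"z":0,"wx":0,"wy":0,"wz":0.094},{"x":0,"y":0,"z":0,"wx":0,"wy":0,"wz":0.116},{"x":0,"y":0,"z":0,"wx":0,"wy":0,"wz":0.138},{"x":0,"y":0,"z":0,"wx":0,"wy":0,"wz":0.16},{"x":0,"y":0,"z":0,"wx":0,"wy":0,"wz":0.18},{"x":0,"y":0,"z":0,"wx":0,"wy":0,"wz":0.194},{"x":0,"y":0,"z":0,"wx":0,"wy":0,"wz":0.2}])

```text
t: 9.3
eef_pos: [0.5976, -0.0586, 0.0679]
tool_rot: [-0.0, 0.713, 0.701, -0.0]
contact_force: [6.6, -1.2, -5.3]
gripper_width: 0.231
```

>>> jog_arm(plan=[{"x":0,"y":0,"z":0,"wx":0,"wy":0,"wz":0.005},{"x":0,"y":0,"z":0,"wx":0,"wy":0,"wz":0.015},{"x":0,"y":0,"z":0,"wx":0,"wy":0,"wz":0.03},{"x":0,"y":0,"z":0,"wx":0,"wy":0,"wz":0.05},{"x":0,"y":0,"z":0,"wx":0,"wy":0,"wz":0.072},{"x":0,"y":0,"z":0,"wx":0,"wy":0,"wz":0.094},{"x":0,"y":0,"z":0,"wx":0,"wy":0,"wz":0.116},{"x":0,"y":0,"z":0,"wx":0,"wy":0,"wz":0.138},{"x":0,"y":0,"z":0,"wx":0,"wy":0,"wz":0.158},{"x":0,"y":0,"z":0,"wx":0,"wy":0,"wz":0.174},{"x":0,"y":0,"z":0,"wx":0,"wy":0,"wz":0.184},{"x":0,"y":0,"z":0,"wx":0,"wy":0,"wz":0.188}])

```text
t: 10.3
eef_pos: [0.5992, -0.0591, 0.0679]
tool_rot: [0.001, 0.887, 0.462, 0.001]
contact_force: [6.6, -3.3, -7.5]
gripper_width: 0.224
```

>>> jog_arm(plan=[{"x":0,"y":0,"z":0,"wx":0,"wy":0,"wz":0},{"x":0,"y":0,"z":0,"wx":0,"wy":0,"wz":0},{"x":0,"y":0,"z":0,"wx":0,"wy":0,"wz":0},{"x":0,"y":0,"z":0,"wx":0,"wy":0,"wz":0}], hand=0.2)

```text
t: 10.63
eef_pos: [0.5989, -0.0589, 0.0679]
tool_rot: [0.001, 0.887, 0.462, 0.001]
contact_force: [-0.2, -0.0, -0.3]
gripper_width: 0.601
```

>>> jog_arm(plan=[{"x":0,"y":0,"z":-0.05,"wx":0,"wy":0,"wz":0},{"x":0,"y":0,"z":-0.15,"wx":0,"wy":0,"wz":0},{"x":0,"y":0,"z":-0.3,"wx":0,"wy":0,"wz":0},{"x":0,"y":0,"z":-0.45,"wx":0,"wy":0,"wz":0},{"x":0,"y":0,"z":-0.6,"wx":0,"wy":0,"wz":0},{"x":0,"y":0,"z":-0.6,"wx":0,"wy":0,"wz":0},{"x":0,"y":0,"z":-0.6,"wx":0,"wy":0,"wz":0}])

```text
t: 11.22
eef_pos: [0.5998, -0.059, 0.1903]
tool_rot: [0.001, 0.887, 0.462, 0.003]
contact_force: [-0.3, -0.3, -0.4]
gripper_width: 0.603
```

Run:
```python
from h import *
o=monitor.get_obs();print(o['t'],o['gripper_width'],o['contact_force'],o['eef_pos'],o['q']);rows((.494,-.049,.17))
b=cams.read_camera('scene')[:,:,::-1];t=cams.read_camera('top')[:,:,::-1];cv2.imwrite('pics/top6.png',t);cv2.imwrite('pics/scene6.png',b)
cv2.imwrite('pics/w6.png',np.hstack([cv2.resize(b[150:290,230:370],(560,560),interpolation=cv2.INTER_CUBIC)]))
for n in('long_nut_mid','short_nut_mid'): 
  for c in ('scene','top'): print(n,c,[(round(f['confidence'],2),np.round(f['location'],1),at_z(c,f['location'],.0465 if n[0]=='l' else .034).round(3)) for f in finder.place_of(c,n)[:2]])
print('window px',proj('scene',[[.494,-.049,.069],[.494,-.049,.0465]]))
```

```text
11.2167 0.6027539979359898 [-0.25354578 -0.27403343 -0.4115546 ] [ 0.59976654 -0.05900052  0.19025452] [-0.65312335  0.47852033  0.89260827  1.78360239 -0.42097421  1.07626655
 -0.22227279]
[-0.2624 -0.4625  0.0982] yaw_y now -34.96
long_nut_mid scene [(0.64, array([324.6, 216.7]), array([ 0.51 , -0.053,  0.046]))]
long_nut_mid top []
short_nut_mid scene []
short_nut_mid top []
window px [[328.56032836 206.06887087]
 [328.55233768 212.22429854]]
```

View pics/w6.png

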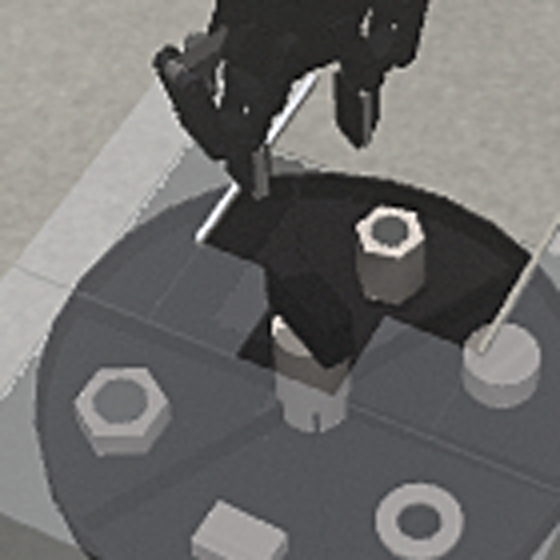

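Ten pictures so far. The nut is standing in the opening, with its top centre at about pixel (327, 207). I'll grip the flats roughly along the radial direction, tool y at about 11°.

Run:
```python
from h import *
print(at_z('scene',(327,207),.069))
rows((.499,-.050,.12),11)
```

```text
[ 0.4978169  -0.05141108  0.069     ]
[-0.2474 -0.4302  0.3343] yaw_y now -34.96 rotvec frac [ 0.      0.0003 -0.2553]
```

>>> jog_arm(plan=[{"x":-0.03,"y":-0.05,"z":0,"wx":0,"wy":0,"wz":-0.025},{"x":-0.07,"y":-0.12,"z":0,"wx":0,"wy":0,"wz":-0.06},{"x":-0.11,"y":-0.19,"z":0,"wx":0,"wy":0,"wz":-0.095},{"x":-0.15,"y":-0.26,"z":0,"wx":0,"wy":0,"wz":-0.13},{"x":-0.19,"y":-0.33,"z":0,"wx":0,"wy":0,"wz":-0.165},{"x":-0.22,"y":-0.39,"z":0.05,"wx":0,"wy":0,"wz":-0.2},{"x":-0.247,"y":-0.43,"z":0.12,"wx":0,"wy":0,"wz":-0.23},{"x":-0.247,"y":-0.43,"z":0.2,"wx":0,"wy":0,"wz":-0.255},{"x":-0.247,"y":-0.43,"z":0.3,"wx":0,"wy":0,"wz":-0.255},{"x":-0.247,"y":-0.43,"z":0.334,"wx":0,"wy":0,"wz":-0.255},{"x":-0.247,"y":-0.43,"z":0.334,"wx":0,"wy":0,"wz":-0.255}], hand=0.4)

```text
t: 12.43
eef_pos: [0.4974, -0.0501, 0.1184]
tool_rot: [-0.001, 0.637, 0.771, -0.002]
contact_force: [-0.4, -0.6, 0.0]
gripper_width: 0.702
```

Run:
```python
from h import *
o=monitor.get_obs();print(o['t'],o['eef_pos'],o['q'])
rows((.499,-.050,.002),11)
b=cams.read_camera('scene')[:,:,::-1];c=np.ascontiguousarray(b[120:250,265:395]);c=(255*(c/255.)**.5).astype(np.uint8)
c=cv2.resize(c,None,fx=4.5,fy=4.5,interpolation=cv2.INTER_CUBIC)
p,r=tool();y=r.apply([0,1,0])
for k in(-.03,0,.03):
    q=(proj('scene',[p+[0,0,.036]+k*y])[0]-[265,120]+.5)*4.5;cv2.drawMarker(c,tuple(int(v) for v in q),(255,0,255),0,10)
cv2.imwrite('pics/w7.png',c)
```

```text
12.4333 [ 0.49742218 -0.05012215  0.11836035] [-0.60513891  0.34133746  0.70936868  2.07167643 -0.29623614  0.83295906
  0.46839388]
[-3.000e-04  1.040e-02  5.818e-01] yaw_y now 10.89 rotvec frac [-0.0014  0.0003 -0.0006]
```

View pics/w7.png

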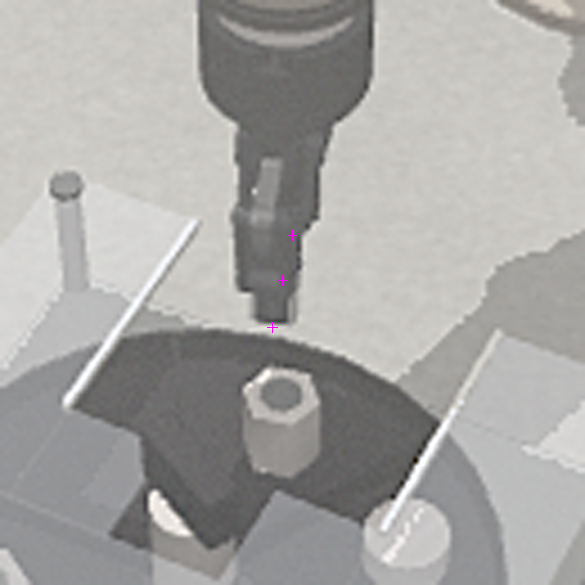

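The fingertip markers, using the 36 mm offset, match the picture. I'll descend around the nut in two stages.

>>> jog_arm(plan=[{"x":0,"y":0.005,"z":0.06,"wx":-0.001,"wy":0,"wz":0},{"x":0,"y":0.005,"z":0.15,"wx":-0.001,"wy":0,"wz":0},{"x":0,"y":0.005,"z":0.25,"wx":-0.001,"wy":0,"wz":0},{"x":0,"y":0.005,"z":0.34,"wx":-0.001,"wy":0,"wz":0},{"x":0,"y":0.005,"z":0.4,"wx":-0.001,"wy":0,"wz":0},{"x":0,"y":0.005,"z":0.44,"wx":-0.001,"wy":0,"wz":0},{"x":0,"y":0.005,"z":0.47,"wx":-0.001,"wy":0,"wz":0},{"x":0,"y":0.005,"z":0.49,"wx":-0.001,"wy":0,"wz":0}])

```text
t: 13.15
eef_pos: [0.4996, -0.0503, 0.0215]
tool_rot: [0.001, 0.637, 0.771, -0.0]
contact_force: [0.3, 0.4, 0.2]
gripper_width: 0.697
```

>>> jog_arm(plan=[{"x":0,"y":0,"z":0.02,"wx":0,"wy":0,"wz":0},{"x":0,"y":0,"z":0.04,"wx":0,"wy":0,"wz":0},{"x":0,"y":0,"z":0.06,"wx":0,"wy":0,"wz":0},{"x":0,"y":0,"z":0.08,"wx":0,"wy":0,"wz":0},{"x":0,"y":0,"z":0.09,"wx":0,"wy":0,"wz":0},{"x":0,"y":0,"z":0.09,"wx":0,"wy":0,"wz":0}])

```text
t: 13.65
eef_pos: [0.4994, -0.0504, 0.0031]
tool_rot: [0.001, 0.637, 0.771, -0.0]
contact_force: [-0.3, -0.1, -0.3]
gripper_width: 0.702
```

>>> jog_arm(plan=[{"x":0,"y":0,"z":0,"wx":0,"wy":0,"wz":0},{"x":0,"y":0,"z":0,"wx":0,"wy":0,"wz":0},{"x":0,"y":0,"z":0,"wx":0,"wy":0,"wz":0},{"x":0,"y":0,"z":0,"wx":0,"wy":0,"wz":0},{"x":0,"y":0,"z":0,"wx":0,"wy":0,"wz":0},{"x":0,"y":0,"z":0,"wx":0,"wy":0,"wz":0},{"x":0,"y":0,"z":0,"wx":0,"wy":0,"wz":0}], hand=-1, grip_force=40)

```text
t: 14.23
eef_pos: [0.4996, -0.0504, 0.0034]
tool_rot: [0.001, 0.637, 0.771, -0.0]
contact_force: [-0.7, -0.3, 4.8]
gripper_width: 0.457
```

Run:
```python
from h import *
o=monitor.get_obs();print(o['t'],o['eef_pos'],o['contact_force'],o['gripper_width']*85)
```

```text
14.2333 [ 0.49962753 -0.05037195  0.00340522] [-0.74820658 -0.33315096  4.78000969] 38.87581351372468
```

It reads 38.9 mm, where 36 means flats and 41.6 means corners, so the jaws are probably off the flats by 10° or more. I'll measure the hexagon's angle in the earlier picture, rectified to the plane of the nut's top.

Run:
```python
from h import *
im=cv2.imread('pics/scene6.png');C=np.array([.498,-.051]);n=240;s=.00025
g=np.array([[C[0]+(i-n/2)*s,C[1]+(j-n/2)*s,.069] for i in range(n) for j in range(n)])
m=proj('scene',g).astype(np.float32).reshape(n,n,2)
w=cv2.cvtColor(cv2.remap(im,m,None,cv2.INTER_CUBIC),cv2.COLOR_BGR2GRAY).astype(float)
w=cv2.GaussianBlur(w,(0,0),3)
# best hexagon ring: maximise mean(top ring) - outside ring
I,J=np.mgrid[:n,:n];best=[]
for ang in range(0,60,2):
  for dx in range(-24,25,4):
    for dy in range(-24,25,4):
      X=(I-n/2-dx)*s;Y=(J-n/2-dy)*s
      h=np.max([np.abs(X*np.cos(np.radians(ang+k))+Y*np.sin(np.radians(ang+k))) for k in(0,60,120)],0)
      r=np.hypot(X,Y);best.append((w[(h<.018)&(r>.0125)].mean()-w[(h>.018)&(h<.022)].mean(),ang,dx*s*1e3,dy*s*1e3))
best.sort(reverse=True);print(best[:6]);
d={}
for b in best:d.setdefault(b[1],round(b[0],1))
print(sorted(d.items()))
cv2.imwrite('pics/w8.png',cv2.resize(w.astype(np.uint8),(480,480)))
```

```text
[(np.float64(136.87039324381834), 6, 1.0, 0.0), (np.float64(136.53009189372622), 8, 1.0, 0.0), (np.float64(136.51290042250275), 4, 1.0, 0.0), (np.float64(135.53015296237623), 10, 1.0, 0.0), (np.float64(135.4862416360146), 2, 1.0, 0.0), (np.float64(133.9956801889593), 12, 1.0, 0.0)]
[(0, np.float64(133.9)), (2, np.float64(135.5)), (4, np.float64(136.5)), (6, np.float64(136.9)), (8, np.float64(136.5)), (10, np.float64(135.5)), (12, np.float64(134.0)), (14, np.float64(132.1)), (16, np.float64(130.1)), (18, np.float64(127.7)), (20, np.float64(125.5)), (22, np.float64(123.3)), (24, np.float64(121.4)), (26, np.float64(119.5)), (28, np.float64(118.1)), (30, np.float64(116.8)), (32, np.float64(116.0)), (34, np.float64(115.3)), (36, np.float64(115.2)), (38, np.float64(115.3)), (40, np.float64(115.8)), (42, np.float64(116.6)), (44, np.float64(117.8)), (46, np.float64(119.3)), (48, np.float64(121.0)), (50, np.float64(122.9)), (52, np.float64(125.0)), (54, np.float64(127.2)), (56, np.float64(129.5)), (58, np.float64(131.7))]
```

The flats are at about 6° and the jaws at 11°, so release, turn by 5–6° and grip again.

>>> jog_arm(plan=[{"x":0,"y":0,"z":0,"wx":0,"wy":0,"wz":0},{"x":0,"y":0,"z":0,"wx":0,"wy":0,"wz":0},{"x":0,"y":0,"z":0,"wx":0,"wy":0,"wz":0},{"x":0,"y":0,"z":0,"wx":0,"wy":0,"wz":0.015},{"x":0,"y":0,"z":0,"wx":0,"wy":0,"wz":0.03},{"x":0,"y":0,"z":0,"wx":0,"wy":0,"wz":0.03},{"x":0,"y":0,"z":0,"wx":0,"wy":0,"wz":0.03}], hand=0.3)

```text
t: 14.82
eef_pos: [0.4995, -0.0503, 0.0033]
tool_rot: [0.001, 0.672, 0.741, -0.0]
contact_force: [-0.2, 0.6, -1.1]
gripper_width: 0.648
```

>>> jog_arm(plan=[{"x":0,"y":0,"z":0,"wx":0,"wy":0,"wz":0},{"x":0,"y":0,"z":0,"wx":0,"wy":0,"wz":0},{"x":0,"y":0,"z":0,"wx":0,"wy":0,"wz":0},{"x":0,"y":0,"z":0,"wx":0,"wy":0,"wz":0},{"x":0,"y":0,"z":0,"wx":0,"wy":0,"wz":0},{"x":0,"y":0,"z":0,"wx":0,"wy":0,"wz":0},{"x":0,"y":0,"z":0,"wx":0,"wy":0,"wz":0}], hand=-1, grip_force=40)

```text
t: 15.4
eef_pos: [0.4996, -0.0503, 0.0034]
tool_rot: [0.001, 0.672, 0.741, -0.0]
contact_force: [-0.6, -0.1, 5.7]
gripper_width: 0.46
```

The width is unchanged and the force is similar, so the nut follows the jaws and sits on its flats; the reading is simply biased. Lift slowly.

>>> jog_arm(plan=[{"x":0,"y":0,"z":-0.02,"wx":0,"wy":0,"wz":0},{"x":0,"y":0,"z":-0.05,"wx":0,"wy":0,"wz":0},{"x":0,"y":0,"z":-0.1,"wx":0,"wy":0,"wz":0},{"x":0,"y":0,"z":-0.16,"wx":0,"wy":0,"wz":0},{"x":0,"y":0,"z":-0.24,"wx":0,"wy":0,"wz":0},{"x":0,"y":0,"z":-0.32,"wx":0,"wy":0,"wz":0},{"x":0,"y":0,"z":-0.4,"wx":0,"wy":0,"wz":0},{"x":0,"y":0,"z":-0.48,"wx":0,"wy":0,"wz":0},{"x":0,"y":0,"z":-0.54,"wx":0,"wy":0,"wz":0},{"x":0,"y":0,"z":-0.58,"wx":0,"wy":0,"wz":0},{"x":0,"y":0,"z":-0.6,"wx":0,"wy":0,"wz":0},{"x":0,"y":0,"z":-0.6,"wx":0,"wy":0,"wz":0}], grip_force=50)

```text
t: 16.4
eef_pos: [0.4999, -0.0501, 0.1242]
tool_rot: [0.001, 0.672, 0.741, 0.001]
contact_force: [0.4, 0.9, -1.9]
gripper_width: 0.458
```

Run:
```python
from h import *
o=monitor.get_obs();print(o['t'],o['eef_pos'],o['contact_force'],o['gripper_width'],o['q'])
for c in('top','scene'):
    im=cams.read_camera(c)[:,:,::-1]
    for f in finder.find_in(c,'dish_floor')[:1]+finder.place_of(c,'dish_floor')[:1]: 
        b=f.get('bbox');px=f.get('location') or [b[0]+b[2]/2,b[1]+b[3]/2];print(c,f,at_z(c,px,.024 if b else .005))
cv2.imwrite('pics/sc8.png',im)
c=im[60:300,220:560];cv2.imwrite('pics/w9.png',cv2.resize(c,None,fx=2.3,fy=2.3,interpolation=cv2.INTER_CUBIC))
# dish from top image: bright ellipse fit
g=cv2.cvtColor(cv2.imread('pics/top0.png'),cv2.COLOR_BGR2GRAY)[262:335,135:210];_,t=cv2.threshold(g,190,255,0)
cn=max(cv2.findContours(t,0,2)[0],key=cv2.contourArea);e=cv2.fitEllipse(cv2.convexHull(cn));print(e);print(at_z('top',(e[0][0]+135,e[0][1]+262),.005))
rows((.443,.357,.12))
```

```text
16.4 [ 0.49990105 -0.05005472  0.12420861] [ 0.43533114  0.86670532 -1.89661399] 0.4581057315112447 [-0.64000841  0.34096704  0.75421127  2.06808262 -0.31124851  0.84239057
  0.3923674 ]
top {'bbox': [140.1, 266.5, 62.9, 61.2], 'confidence': 0.85} [0.44738705 0.34926819 0.024     ]
top {'location': [169.8, 298.3], 'confidence': 0.74} [0.44444634 0.35869527 0.005     ]
scene {'bbox': [470.9, 223.5, 66.7, 57.3], 'confidence': 0.78} [0.44990453 0.35407124 0.024     ]
scene {'location': [502.6, 254.7], 'confidence': 0.89} [0.44339463 0.35431117 0.005     ]
((37.66712951660156, 36.04947280883789), (46.7481689453125, 48.310054779052734), 11.344285011291504)
[0.44525879 0.35147016 0.005     ]
[ 2.054  -0.0813  0.0109] yaw_y now 5.56
```

The nut is held: about 2 N of weight. The dish centre is about (0.446, 0.353). Carrying it over.

>>> jog_arm(plan=[{"x":0.03,"y":0,"z":0,"wx":0,"wy":0,"wz":0},{"x":0.09,"y":-0.01,"z":0,"wx":0,"wy":0,"wz":0},{"x":0.18,"y":-0.01,"z":0,"wx":0,"wy":0,"wz":0},{"x":0.29,"y":-0.015,"z":0,"wx":0,"wy":0,"wz":0},{"x":0.41,"y":-0.02,"z":0,"wx":0,"wy":0,"wz":0},{"x":0.53,"y":-0.025,"z":0,"wx":0,"wy":0,"wz":0},{"x":0.65,"y":-0.03,"z":0,"wx":0,"wy":0,"wz":0},{"x":0.77,"y":-0.03,"z":0,"wx":0,"wy":0,"wz":0},{"x":0.87,"y":-0.035,"z":0,"wx":0,"wy":0,"wz":0},{"x":0.94,"y":-0.035,"z":0,"wx":0,"wy":0,"wz":0},{"x":0.98,"y":-0.036,"z":0,"wx":0,"wy":0,"wz":0},{"x":1.0,"y":-0.036,"z":0,"wx":0,"wy":0,"wz":0}])

```text
t: 17.7
eef_pos: [0.472, 0.1495, 0.1222]
tool_rot: [0.0, 0.671, 0.741, -0.001]
contact_force: [-0.3, -0.3, -1.2]
gripper_width: 0.456
```

>>> jog_arm(plan=[{"x":0.03,"y":0,"z":0,"wx":0,"wy":0,"wz":0},{"x":0.09,"y":-0.01,"z":0,"wx":0,"wy":0,"wz":0},{"x":0.18,"y":-0.01,"z":0,"wx":0,"wy":0,"wz":0},{"x":0.29,"y":-0.015,"z":0,"wx":0,"wy":0,"wz":0},{"x":0.41,"y":-0.02,"z":0,"wx":0,"wy":0,"wz":0},{"x":0.53,"y":-0.025,"z":0,"wx":0,"wy":0,"wz":0},{"x":0.65,"y":-0.03,"z":0,"wx":0,"wy":0,"wz":0},{"x":0.77,"y":-0.03,"z":0,"wx":0,"wy":0,"wz":0},{"x":0.87,"y":-0.035,"z":0,"wx":0,"wy":0,"wz":0},{"x":0.94,"y":-0.035,"z":0,"wx":0,"wy":0,"wz":0},{"x":0.98,"y":-0.036,"z":0,"wx":0,"wy":0,"wz":0},{"x":1.0,"y":-0.036,"z":0,"wx":0,"wy":0,"wz":0}])

```text
t: 18.7
eef_pos: [0.4448, 0.3486, 0.1217]
tool_rot: [0.0, 0.671, 0.742, -0.001]
contact_force: [0.4, -0.6, -2.9]
gripper_width: 0.457
```

Run:
```python
from h import *
o=monitor.get_obs();print(o['t'],o['eef_pos'],o['contact_force'],o['gripper_width'],o['tool_rot'])
rows((.446,.353,-.014),5.56)
```

```text
18.7 [0.44477947 0.34863709 0.12169303] [ 0.35010925 -0.60342108 -2.86186205] 0.45707193494716253 [ 4.28144862e-04  6.70888975e-01  7.41556996e-01 -1.01043606e-03]
[0.0224 0.0089 0.6784] yaw_y now 5.73 rotvec frac [-0.0003  0.0006  0.0009]
```

>>> jog_arm(plan=[{"x":0.02,"y":0.009,"z":0.06,"wx":0,"wy":0,"wz":0},{"x":0.022,"y":0.009,"z":0.15,"wx":0,"wy":0,"wz":0},{"x":0.022,"y":0.009,"z":0.26,"wx":0,"wy":0,"wz":0},{"x":0.022,"y":0.009,"z":0.37,"wx":0,"wy":0,"wz":0},{"x":0.022,"y":0.009,"z":0.46,"wx":0,"wy":0,"wz":0},{"x":0.022,"y":0.009,"z":0.53,"wx":0,"wy":0,"wz":0},{"x":0.022,"y":0.009,"z":0.58,"wx":0,"wy":0,"wz":0},{"x":0.022,"y":0.009,"z":0.62,"wx":0,"wy":0,"wz":0},{"x":0.022,"y":0.009,"z":0.64,"wx":0,"wy":0,"wz":0},{"x":0.022,"y":0.009,"z":0.655,"wx":0,"wy":0,"wz":0},{"x":0.022,"y":0.009,"z":0.66,"wx":0,"wy":0,"wz":0},{"x":0.022,"y":0.009,"z":0.66,"wx":0,"wy":0,"wz":0}])

```text
t: 19.7
eef_pos: [0.4463, 0.3531, -0.01]
tool_rot: [0.0, 0.671, 0.742, -0.001]
contact_force: [-0.1, -0.9, -2.3]
gripper_width: 0.461
```

>>> jog_arm(plan=[{"x":0,"y":0,"z":0.005,"wx":0,"wy":0,"wz":0},{"x":0,"y":0,"z":0.01,"wx":0,"wy":0,"wz":0},{"x":0,"y":0,"z":0.015,"wx":0,"wy":0,"wz":0},{"x":0,"y":0,"z":0.015,"wx":0,"wy":0,"wz":0}])

```text
t: 20.03
eef_pos: [0.4463, 0.3532, -0.0129]
tool_rot: [0.0, 0.671, 0.742, -0.001]
contact_force: [0.1, -0.1, -2.9]
gripper_width: 0.456
```

>>> jog_arm(plan=[{"x":0,"y":0,"z":0.005,"wx":0,"wy":0,"wz":0},{"x":0,"y":0,"z":0.01,"wx":0,"wy":0,"wz":0},{"x":0,"y":0,"z":0.01,"wx":0,"wy":0,"wz":0}])

```text
t: 20.28
eef_pos: [0.4462, 0.3531, -0.0151]
tool_rot: [0.0, 0.671, 0.742, -0.001]
contact_force: [-0.1, -0.2, -1.6]
gripper_width: 0.457
```

>>> jog_arm(plan=[{"x":0,"y":0,"z":0.005,"wx":0,"wy":0,"wz":0},{"x":0,"y":0,"z":0.005,"wx":0,"wy":0,"wz":0},{"x":0,"y":0,"z":0.005,"wx":0,"wy":0,"wz":0}])

```text
t: 20.53
eef_pos: [0.4463, 0.3532, -0.0154]
tool_rot: [0.0, 0.671, 0.742, -0.001]
contact_force: [-2.1, -1.8, 5.8]
gripper_width: 0.452
```

It touched the dish floor at the expected height. Release and withdraw straight up.

>>> jog_arm(plan=[{"x":0,"y":0,"z":0,"wx":0,"wy":0,"wz":0},{"x":0,"y":0,"z":0,"wx":0,"wy":0,"wz":0},{"x":0,"y":0,"z":0,"wx":0,"wy":0,"wz":0},{"x":0,"y":0,"z":0,"wx":0,"wy":0,"wz":0},{"x":0,"y":0,"z":0,"wx":0,"wy":0,"wz":0},{"x":0,"y":0,"z":0,"wx":0,"wy":0,"wz":0}], hand=0.4)

```text
t: 21.03
eef_pos: [0.4463, 0.3533, -0.0155]
tool_rot: [0.0, 0.671, 0.742, -0.001]
contact_force: [-1.4, -0.2, -0.1]
gripper_width: 0.701
```

>>> jog_arm(plan=[{"x":0,"y":0,"z":-0.03,"wx":0,"wy":0,"wz":0},{"x":0,"y":0,"z":-0.08,"wx":0,"wy":0,"wz":0},{"x":0,"y":0,"z":-0.15,"wx":0,"wy":0,"wz":0},{"x":0,"y":0,"z":-0.25,"wx":0,"wy":0,"wz":0},{"x":0,"y":0,"z":-0.35,"wx":0,"wy":0,"wz":0},{"x":0,"y":0,"z":-0.45,"wx":0,"wy":0,"wz":0},{"x":0,"y":0,"z":-0.6,"wx":0,"wy":0,"wz":0},{"x":0,"y":0,"z":-0.75,"wx":0,"wy":0,"wz":0},{"x":0,"y":0,"z":-0.75,"wx":0,"wy":0,"wz":0},{"x":0,"y":0,"z":-0.75,"wx":0,"wy":0,"wz":0}])

```text
t: 21.87
eef_pos: [0.4475, 0.3544, 0.137]
tool_rot: [-0.0, 0.671, 0.742, 0.002]
contact_force: [1.1, -0.1, -0.7]
gripper_width: 0.696
```

Run:
```python
from h import *
o=monitor.get_obs();print(o['t'],o['eef_pos'],o['contact_force'],o['gripper_width'])
im=cams.read_camera('scene')[:,:,::-1].copy()
for n,z in(('long_nut_mid',.0275),('drum_mid',.05),('tape_mid',.0125),('wrench',0),('dish_floor',.005)):
    print(n,[(round(f['confidence'],2),f['location'],at_z('scene',f['location'],z).round(3)) for f in finder.place_of('scene',n)[:1]])
c=im[110:370,150:590];cv2.imwrite('pics/w10.png',cv2.resize(c,None,fx=1.8,fy=1.8,interpolation=cv2.INTER_CUBIC))
```

```text
21.8667 [0.44751992 0.3543562  0.13701226] [ 1.14903205 -0.13720763 -0.72583184] 0.6964530014260994
long_nut_mid [(0.83, [505.8, 252.7], array([0.453, 0.357, 0.027]))]
drum_mid [(0.78, [455.3, 341.2], array([0.715, 0.295, 0.05 ]))]
tape_mid [(0.86, [535.4, 331.7], array([0.618, 0.446, 0.012]))]
wrench [(0.69, [538.6, 332.5], array([0.61 , 0.455, 0.   ]))]
dish_floor [(0.71, [503.7, 256.0], array([0.446, 0.357, 0.005]))]
```

View pics/w10.png

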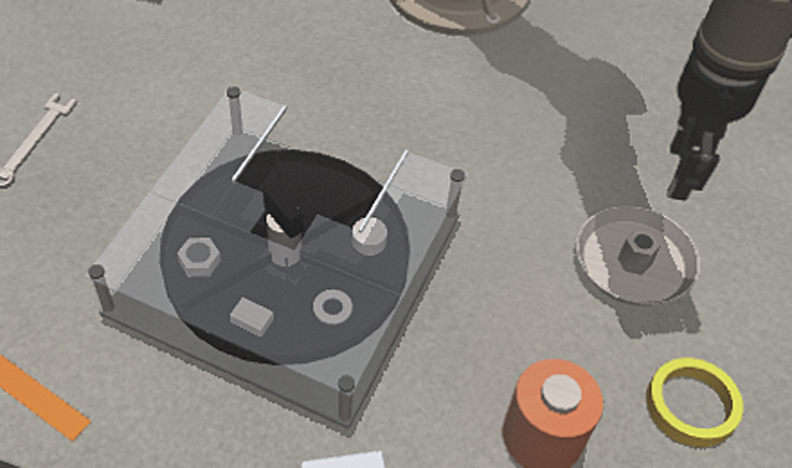

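The nut stands upright in the middle of the dish, at about (640, 250) in this crop. The four other parts are still in the tray, nothing on the bench has moved, and the arm is clear.

```bash
python3 -c "
from h import *
print(bot.hand_in())"
```

```text
the job is handed in; nothing more can be done
None
```

I turned the carousel about 106° clockwise by its knob, which brought the long nut, still standing, to the middle of the opening. I then lifted the nut out through the opening, set it down in the dish and handed the job in just after 22 s; no verdict was reported.

**Last checks:**
- **Nut:** it stands upright, and the finder puts it about 7 mm from the dish centre (45 mm allowed).
- **Other parts:** the short nut, collar, pad and washer are still in the tray.
- **Bystanders:** the last picture shows the drum, tape and wrench where they were. The finder put the drum within about 5 mm of where it started and the tape within about 12 mm.
- **Arm:** clear of everything, with about 1 N of residual force reading.

**What failed or disagreed:**
- **Refused moves:** the first three calls were refused because some keys were missing. Nothing moved.
- **Missed first grip:** the gripper closed just above the knob, because the real fingertips are about 36 mm above the reported TCP. I corrected for this from the pictures.
- **Grip width:** it read 39 mm on the 36 mm flats. I gripped again with the jaws turned 5° and the reading hardly changed, so I took it as sensor bias.
- **Wrench:** in the last check the finder gave the tape's position for it, so the wrench was checked only by eye.

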